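# Open the dial padlock of the reference-sample case and hold it up

## Robot

A 6-joint arm with a two-finger parallel gripper is mounted at the origin on the work surface. World frame = base frame: x ahead of the robot, y to its left, z up, the work surface at z = 0. Lengths are in m, angles in rad, forces in N, time in s.
With the tool pointing down it reaches from about 0.35 to 0.775 m from the base axis. Payload 7.3 kg.
Tool frame: the origin (TCP) lies at the very end of the fingers, on their centre line; the grasp point (between the pads) lies 19 mm behind it (pinch_z is the distance from the TCP to the grasp point, in m); z points along the fingers, y is the line along which they close (so a half turn about z gives the same grasp; the last joint's range is limited). The gripper opens to 92 mm and grips with 3 to 60 N. Pads are 19 mm wide; open, the fingers measure 130 mm over their backs; the gripper's body (75 mm by 190 mm) begins 47 mm behind the grasp point.
Start: joints at [-1.384, 0.342, 1.524, -0, 1.275, -0.146], TCP at [0.172, -0.496, 0.227] pointing down, gripper open.
Joint ranges: [-2.53, 2.53], [-0.77, 2.02], [0.04, 2.7], [-1, 4.14], [0.28, 2.66], [-3.11, 3.11]. Speed limits (rad/s): [2.57, 2.57, 3.14, 3.14, 3.14, 3.14].

## Interface

Orientations are given as [roll, pitch, yaw] about the fixed x, y, z axes, in that order (R = Rz(yaw) Ry(pitch) Rx(roll)).
In Python, from cell import * gives the robot as it stands.
- The arm moves only by the tool arm_command, never from a script. Its arguments are lists of equal length, an entry for each row: "fingers": the gripper command: -1 is fully open, 1 is shut, values between are in proportion; "travel": the shift along the tool's x, y, z in m, a list of three; "dr": the turn, a rotation vector about the tool's x, y, z in degrees, a list of three. In form: {"fingers": [fingers, ...], "travel": [[x, y, z], ...], "dr": [[wx, wy, wz], ...]}. A call has 1 to 8 rows; each row is the pose to reach, as a shift and turn from the pose commanded when the call began, along the tool's axes at that moment; what a row does not reach only later rows make up. A row lasts 1/12 s, in which the tool goes at most 41.7 mm and 7.16 degrees, less where a joint would pass 70% of its speed; a pose out of reach is approached as far as the arm can. A call with a gripper value outside its range is refused whole. The fingers move at their own pace and stop on an object; "squeeze" is the grip in N (left out, the last holds). Time passes only in rows, so rows that repeat a pose let the fingers close. It gives the time, the measured TCP pose, the force, the opening and the grip force at its end, in the units of the state.
- observe(): the state, without advancing time (a new reading comes with each control period).
- read_camera(name): name is "scene" or "top"; returns a dict with "color" (384x512x3 uint8, blue, green, red), "z_map" (384x512 float32, m along the optical axis (not along the pixel's ray), 0 where there is no reading), "fx", "fy", "cx", "cy" (pixels), "R" (3x3) and "t" (3): a world point X has camera coordinates R X + t. Camera axes: x right, y down, z forward; pixel columns grow to the right and rows downward; lengths in m; the calibration is good to about 2 mm. A picture is of the moment at which its call begins.
- hand_in(): hands the job in; it is judged then, once.
The state is a dict: "time": time; "qpos": joint angles; "qvel": joint speeds; "joint_efforts": joint torques, N m; "tool_pos": TCP position; "tool_rot": TCP orientation; "contact_force": force on the tool from outside, world axes, zero at the start; "torque": the same for the moment, N m; "opening": finger opening in m; "grip_force": force on a finger pad.
Only numpy, scipy, OpenCV 4.12 (cv2) and the standard library are available. Lean on these libraries where they do the work, as an engineer would, in place of code of your own. Each camera call takes 0.05 s, during which the arm holds its last target. There are 200 camera calls.

## Task

The tester's reference-sample case on the bench is secured by a dial padlock through its hasp; the first two numbers are already dialled in. Turn the dial clockwise to the last number, zero (the thick line on the dial clicks home at the index mark beside the shackle), pull the padlock so that its shackle slides fully open, without forcing anything, and unhook it from the staple. Finish while still holding the padlock in the gripper, still and level, shackle open and dial upwards, over the case and at least 10 cm above its top; the other things lying on the case and bench stay where they are.

Things in the scene. Friction and masses are not known exactly. Their poses are not given: they have to be found in the camera images.
- lock: steel dial padlock lying flat on the case's near leaf, dial up: block 48 long (x) x 46 wide (y) x 22 mm thick, about 0.3 kg in all; loose but hooked on the staple. Origin: centre of the underside; x towards the shackle, z up. Shackle: a U of 7 mm round steel, centred 11 mm above the underside, short leg at y = +13 mm, long leg (never leaves the block) at y = -13 mm
- dial (a joint): dial angle in rad, growing clockwise seen from above; 0 = thick line at the index mark (the opening number), -0.52, -1.05.. = one, two.. clicks short of it. 12 clicks a turn, each a sprung notch of about 0.04 N m that draws the dial the last few degrees; only within about 0.1 of 0 can the shackle be pulled
- dial_grip (a point): on the dial's axis 34 mm above the padlock's underside, mid-height of the grip. Black dial: skirt 37 mm across, 22 to 25 mm above the underside, with fine ticks and one thick pale line, and a knurled round knob 26 mm across up to 42 mm, the line running on over it from its centre. The padlock may turn and shift a few mm on the staple while it is dialled
- index (a point): pale index mark on the block's face, at x = 21.5, y = 0, z = 22 mm of the padlock (beside the shackle)
- shackle (a joint): how far the shackle is out in m: 0 shut, 0.026 fully open. It slides stiffly (about 4 N) and stays where left; it does not swing. With the dial off zero it is blocked after 1 mm; while it is out the dial cannot turn
- shackle_bend (a point): middle of the bend of the shackle's bar, at x = 55.5 mm, z = 11 mm of the padlock when shut (inside of the bend at x = 52), moving out with the shackle; axes as the padlock
- short_tip (a point): tip of the short leg, at x = 20, y = 13, z = 11 mm of the padlock when shut (4 mm inside the block) and x = 46 when fully open: a 22 mm gap then lies between it and the block's face at x = 24. The staple leaves through this gap: with the staple's middle at x = 36 to 40 mm, y about 13 mm of the padlock, the padlock lifts straight up off it
- staple (a point): middle of the staple's foot on the near leaf, 70 mm above the bench; axes as the case. An upright U of 5 mm rod in the y-z plane: posts at y = -14 and +14 mm, top bar from 22 to 27 mm above the leaf. The short leg passes through it along x; the y = -14 post stands between the legs. The hasp's flat strap lies round its foot, 3.5 mm high, from 8.5 mm on the -x side to beyond the seam on +x
- case: reference-sample case: beige sheet-steel box fixed to the bench, 220 (x) x 302 (y) x 70 mm high, flat top of two leaves that meet in a seam at x = 0. Origin: centre of the underside; the padlock lies on the leaf on the -x side (towards the robot) and its shackle points to +x, staple at x = -20 mm, y = 0
- lamp: bystander: curved black turn-signal lamp with amber lens, about 185 x 55 x 20 mm, lying along y on the far leaf of the case; origin: middle of its underside
- label_roll: bystander: upright roll of paper labels, 52 mm across, 38 mm high, on the near leaf at one side of the dial padlock, about 110 mm away (+y or -y); origin: centre of its underside
- key_padlock: bystander: small brass padlock without dial, block 34 x 40 x 16 mm, lying on the near leaf at the other side of the dial padlock; origin: centre of its underside
- screwdriver: bystander: screwdriver lying on the bench to the +y side of the case; origin: on its underside
- mug: bystander: white mug about 80 mm across and 90 mm high on the bench, +y side; origin: centre of its underside
Things that resemble listed ones, but are neither listed nor needed, are in the scene too. Leave any red, turquoise or yellow look-alike of the lock alone.

How it is judged:
By the outcome, as a careful person would: the job done as asked, in the order asked, and still so for the second after the job is handed in, while the arm keeps its last pose, push and grip.
It also fails if it takes over 61 s, if anything falls off the work surface, if the arm or the gripper's body presses on something with over 40 N, if the wrist force passes 120 N, or if a joint passes its speed limit or range.

## Working session

There is one attempt and no reset: what is moved stays moved. The work goes in short steps, Python scripts to look and compute and a tool call to move; the robot and the scene stay as the last step left them, time stands still between calls to the robot, and variables do not carry over. Pictures are saved under pics/ and viewed, at most 10 in all, crops included, and the job is handed in when it is done.

Besides the shell and the picture viewer there is one more tool, called after ">>>" by a JSON object that holds its "op" and its "data". arm_command: Moves the arm, as the interface text tells. Its arguments: {"type":"object","properties":{"fingers":{"type":"array","items":{"type":"number"}},"travel":{"type":"array","items":{"type":"array","items":{"type":"number"}}},"dr":{"type":"array","items":{"type":"array","items":{"type":"number"}}},"squeeze":{"type":"number"}},"required":["fingers","travel","dr"]}

```bash
mkdir -p pics; ls
python3 - <<'E'
from cell import *
import cv2,numpy as np
s=observe(); print({k:np.round(v,3) for k,v in s.items()})
a=read_camera("scene");b=read_camera("top")
for n,c in(("scene",a),("top",b)):
    np.savez(''+n+'0.npz',**c); print(n,c['fx'],c['cx'],c['cy'],np.round(c['R'],3).tolist(),np.round(c['t'],3))
    cv2.imwrite(f'pics/{n}0.png',cv2.resize(c['color'],(800,600),interpolation=cv2.INTER_CUBIC))
E
```

```text
pics
{'time': np.float64(0.0), 'qpos': array([-1.384,  0.343,  1.525, -0.   ,  1.275, -0.146]), 'qvel': array([0.002, 0.001, 0.001, 0.002, 0.001, 0.   ]), 'joint_efforts': array([ 1.0000e-03, -4.3124e+01, -2.4422e+01,  7.2000e-02,  5.6000e-02,
       -0.0000e+00]), 'tool_pos': array([ 0.171, -0.496,  0.226]), 'tool_rot': array([-3.14 , -0.   ,  0.333]), 'contact_force': array([ 0.038, -0.123,  0.596]), 'torque': array([-0.014,  0.063, -0.045]), 'grip_force': np.float64(0.0), 'opening': np.float64(0.092)}
scene 354.03338275867077 256.09558629323004 193.23697236841844 [[0.62, 0.785, 0.003], [0.429, -0.336, -0.838], [-0.657, 0.521, -0.545]] [-0.383 -0.114  1.455]
top 380.41276895850757 258.1159708053654 190.2138897561083 [[0.022, -1.0, 0.002], [-0.986, -0.022, -0.163], [0.163, 0.001, -0.987]] [0.068 0.529 0.893]
```

View pics/scene0.png

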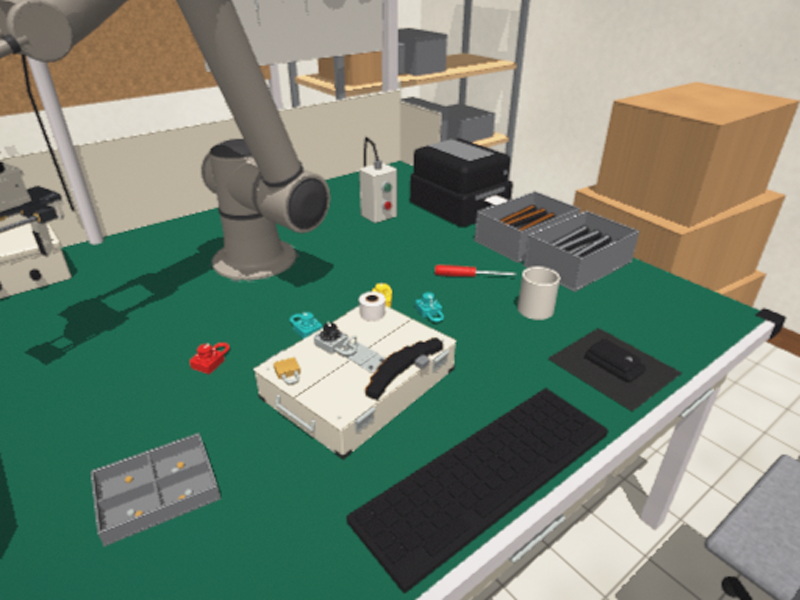

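View pics/top0.png

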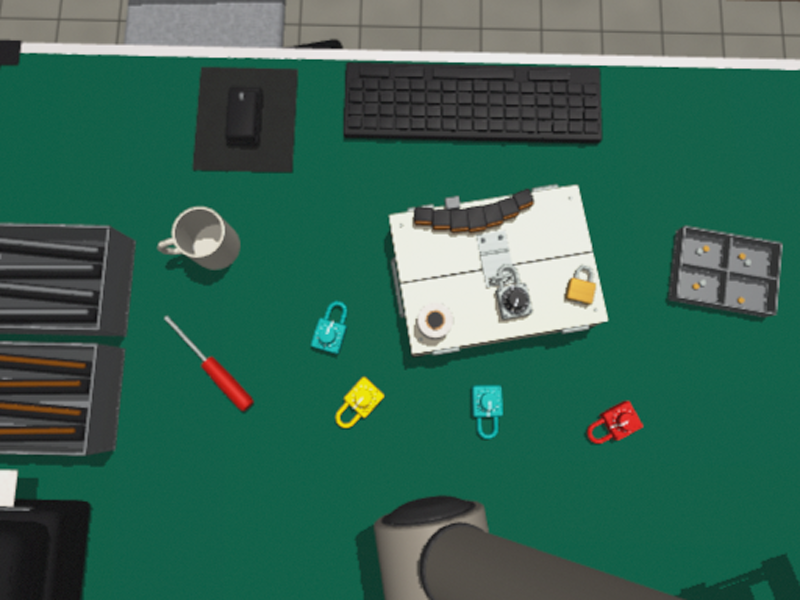

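The scene view shows the lock on the near leaf at about (332,335). In the top view the lock's dial is at about (515,298), with the label roll at (434,322) on the +y side and the brass padlock at (582,285) on the -y side. Next I measure the case, block and dial, and crop the lock.

```bash
cat > h.py <<'E'
import numpy as np,cv2
from cell import *
def ray(c,u,v,z):
    d=c['R'].T@np.array([(u-c['cx'])/c['fx'],(v-c['cy'])/c['fy'],1.]); o=-c['R'].T@c['t']
    return o+d*(z-o[2])/d[2]
def cloud(c):
    Z=c['z_map'];v,u=np.indices(Z.shape)
    P=np.stack([(u-c['cx'])/c['fx']*Z,(v-c['cy'])/c['fy']*Z,Z],-1)
    W=(P-c['t'])@c['R']; W[Z==0]=np.nan
    return W
def rect(z,c,W0=.24,N=600,x0=.0,y0=.0):
    "orthoimage of the plane at z: up = +x, left = +y"
    g=np.linspace(W0/2,-W0/2,N); X,Y=np.meshgrid(x0+g,y0+g,indexing='ij')
    p=np.stack([X,Y,np.full_like(X,z)],-1)@c['R'].T+c['t']
    u=(p[...,0]/p[...,2]*c['fx']+c['cx']).astype('f4');v=(p[...,1]/p[...,2]*c['fy']+c['cy']).astype('f4')
    return cv2.remap(c['color'],u,v,cv2.INTER_CUBIC)
E
python3 - <<'E'
from h import *
c=dict(np.load('top0.npz')); W=cloud(c)
m=(abs(W[...,2]-.07)<.006)&(W[...,0]>.3)&(W[...,0]<.75)
im=c['color'].astype(int); m&=(im.min(-1)>150)
n,l,st,ce=cv2.connectedComponentsWithStats(m.astype('u1'))
P=W[m][:,:2]; 
k=(P[:,1]<.25)&(P[:,1]>-.25); r=cv2.minAreaRect((P[k]*1000).astype('f4')); print('case rect mm',r, np.median(W[m][:,2]))
u,v=515*.64,298*.64
print('dial@.112',ray(c,u,v,.112),'reading',W[int(v),int(u)])
D=np.nan_to_num(W[...,2]); q=ray(c,u,v,.1)
near=np.hypot(np.nan_to_num(W[...,0])-q[0],np.nan_to_num(W[...,1])-q[1])<.04
for lo,hi in((.085,.097),(.106,.118)):
    k=near&(D>lo)&(D<hi); print(lo,k.sum(),W[k].mean(0),cv2.minAreaRect((W[k][:,:2]*1000).astype('f4')))
s=rect(.092,c,.13,600,q[0]+.01,q[1]); cv2.imwrite('pics/lock1.png',s); print('crop centre',q)
E
```

```text
case rect mm ((574.7352294921875, -63.389862060546875), (229.66880798339844, 302.76165771484375), 10.733039855957031) 0.0716013288065021
dial@.112 [ 0.51898148 -0.08281229  0.112     ] reading [ 0.52072263 -0.08157989  0.11135841]
0.085 298 [ 0.52011511 -0.0835399   0.0931009 ] ((527.114013671875, -84.5721664428711), (65.1583251953125, 46.136138916015625), 11.810070037841797)
0.106 108 [ 0.51834026 -0.08580218  0.11320475] ((518.5551147460938, -86.77127075195312), (23.948204040527344, 26.161340713500977), 7.096173286437988)
crop centre [ 0.52099485 -0.08508313  0.1       ]
```

View pics/lock1.png

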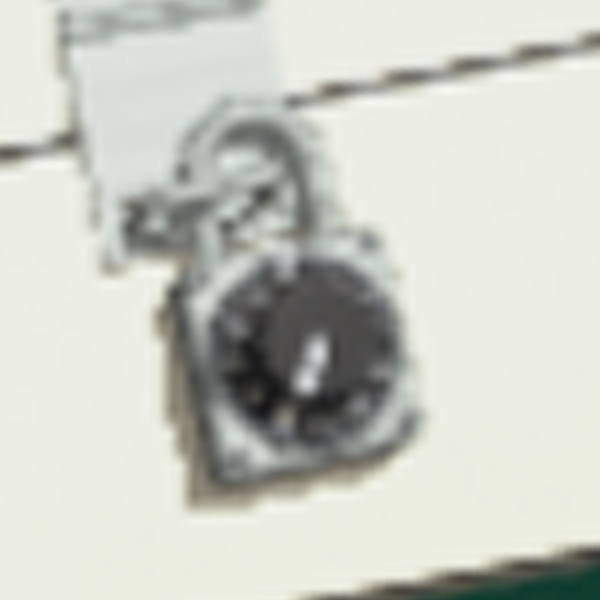

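The crop shows the lock at a yaw of about 12° and its dial centred near (303,350). The index is near (285,263). The thick line runs from the knob centre down-left, (322,340)→(305,388)→(288,415). That is about 150° (5 clicks) clockwise short of the index. The staple is near (195,200), at about lock x=37, y=16.

Next I plan the approach: over the knob with yaw about 162°, so a 150° clockwise turn ends at about 12°.

```bash
cat >> h.py <<'E'
from scipy.spatial.transform import Rotation as Ro
def go(p,yaw_deg):
    s=observe(); R=Ro.from_euler('xyz',s['tool_rot']); T=Ro.from_euler('xyz',[180,0,yaw_deg],degrees=True)
    print('travel',np.round(R.inv().apply(np.array(p)-s['tool_pos']),4),'dr',np.round((R.inv()*T).as_rotvec(degrees=True),1),
      'pos',np.round(s['tool_pos'],4),'yaw',np.round(np.degrees(s['tool_rot']),1),'F',np.round(s['contact_force'],1),'t',s['time'],'q6',s['qpos'][5])
E
python3 -c "
from h import *
go([.519,-.0862,.2],162)"
```

```text
travel [ 0.4623 -0.2736  0.0266] dr [-0.000e+00 -1.000e-01 -1.429e+02] pos [ 0.1715 -0.4958  0.2261] yaw [-179.9   -0.    19.1] F [-0.5 -0.3 -0.2] t 0.1 q6 -0.146010657443601
```

>>> {"op": "arm_command", "data": {"fingers": [-1,-1,-1,-1,-1,-1,-1,-1], "travel": [[0.03,-0.018,0.002],[0.06,-0.036,0.004],[0.09,-0.054,0.006],[0.12,-0.072,0.008],[0.15,-0.09,0.01],[0.18,-0.108,0.012],[0.21,-0.126,0.012],[0.24,-0.144,0.012]], "dr": [[0,0,-6],[0,0,-12],[0,0,-18],[0,0,-24],[0,0,-30],[0,0,-36],[0,0,-42],[0,0,-48]]}}

```text
time: 0.77
tool_pos: [0.3519, -0.28, 0.2144]
tool_rot: [-3.141, -0.0, 1.176]
contact_force: [0.6, -1.2, 0.4]
opening: 0.092
grip_force: 0.0
```

```bash
python3 -c "
from h import *
go([.519,-.0862,.2],162)"
```

```text
travel [0.2432 0.0796 0.0144] dr [ -0.   -0.  -94.6] pos [ 0.3519 -0.28    0.2144] yaw [-180.    -0.    67.4] F [ 0.6 -1.2  0.4] t 0.7667 q6 -0.4475227066422846
```

>>> {"op": "arm_command", "data": {"fingers": [-1,-1,-1,-1,-1,-1,-1,-1], "travel": [[0.03,0.01,0.002],[0.06,0.02,0.004],[0.09,0.03,0.006],[0.12,0.04,0.008],[0.15,0.05,0.01],[0.18,0.06,0.012],[0.21,0.07,0.014],[0.243,0.0796,0.0144]], "dr": [[0,0,-6],[0,0,-12],[0,0,-18],[0,0,-24],[0,0,-30],[0,0,-36],[0,0,-42],[0,0,-48]]}}

```text
time: 1.43
tool_pos: [0.5198, -0.0877, 0.1996]
tool_rot: [-3.14, -0.001, 2.013]
contact_force: [0.0, -0.2, 0.3]
opening: 0.0918
grip_force: 0.0
```

>>> {"op": "arm_command", "data": {"fingers": [-0.2,-0.2,-0.2,-0.2,-0.2,-0.2,-0.2,-0.2], "travel": [[0,0,0],[0,0,0],[0,0,0],[0,0,0],[0,0,0],[0,0,0],[0,0,0],[0,0,0]], "dr": [[0,0,-6],[0,0,-12],[0,0,-18],[0,0,-24],[0,0,-30],[0,0,-36],[0,0,-42],[0,0,-46.6]]}}

```text
time: 2.1
tool_pos: [0.5191, -0.0888, 0.1999]
tool_rot: [-3.142, -0.001, 2.827]
contact_force: [1.2, 0.5, -0.8]
opening: 0.0553
grip_force: 0.0
```

```bash
python3 -c "
from h import *
go([.519,-.0862,.097],162)
c=read_camera('scene'); np.savez('scene1.npz',**c)
p=c['R']@np.array([.53,-.08,.09])+c['t'];u=int(p[0]/p[2]*c['fx']+c['cx']);v=int(p[1]/p[2]*c['fy']+c['cy']);print(u,v)
cv2.imwrite('pics/s1.png',cv2.resize(c['color'][v-45:v+25,u-45:u+45],None,fx=8,fy=8,interpolation=cv2.INTER_CUBIC))"
```

```text
travel [0.0008 0.0025 0.1029] dr [-0.  -0.1 -0. ] pos [ 0.5191 -0.0888  0.1999] yaw [-1.80e+02 -1.00e-01  1.62e+02] F [ 1.2  0.5 -0.8] t 2.1 q6 -1.5711473752242775
215 215
```

View pics/s1.png

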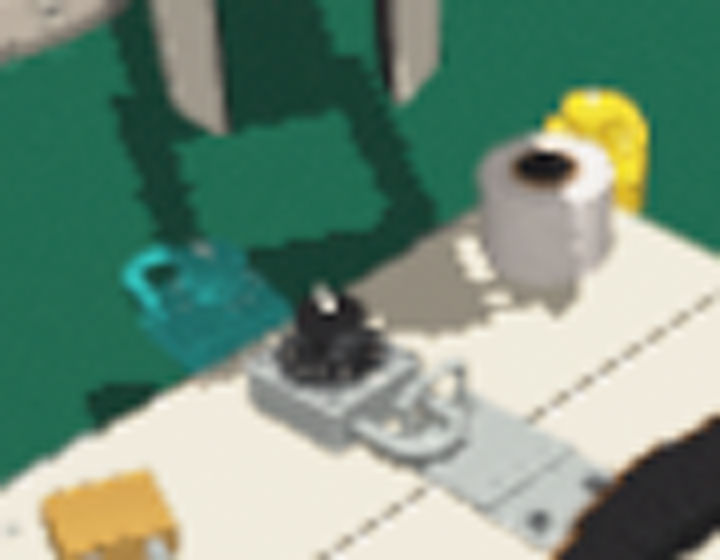

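The scene crop shows the knob at (330,310), with its pale line pointing away from the camera towards the back. This agrees with about 5 clicks short. The staple stands at about (440,385) and the fingers are clear. Now descending onto the knob.

>>> {"op": "arm_command", "data": {"fingers": [-0.2,-0.2,-0.2,-0.2,-0.2,-0.2], "travel": [[0.001,0.0025,0.03],[0.001,0.0025,0.06],[0.001,0.0025,0.08],[0.001,0.0025,0.095],[0.001,0.0025,0.1015],[0.001,0.0025,0.1015]], "dr": [[0,0,0],[0,0,0],[0,0,0],[0,0,0],[0,0,0],[0,0,0]]}}

```text
time: 2.65
tool_pos: [0.5182, -0.0859, 0.0973]
tool_rot: [-3.141, -0.003, 2.82]
contact_force: [0.8, -0.3, -0.6]
opening: 0.0551
grip_force: 0.0
```

>>> {"op": "arm_command", "data": {"fingers": [0.6,0.6,0.6,0.6,0.6,0.6,0.6,0.6], "travel": [[0,0,0],[0,0,0],[0,0,0],[0,0,0],[0,0,0],[0,0,0],[0,0,0],[0,0,0]], "dr": [[0,0,0],[0,0,0],[0,0,0],[0,0,0],[0,0,0],[0,0,0],[0,0,0],[0,0,0]], "squeeze": 20}}

```text
time: 3.32
tool_pos: [0.5195, -0.0863, 0.0994]
tool_rot: [-3.142, 0.001, 2.822]
contact_force: [0.0, 0.9, 6.8]
opening: 0.0253
grip_force: 20.0
```

>>> {"op": "arm_command", "data": {"fingers": [0.6,0.6,0.6,0.6,0.6,0.6,0.6,0.6], "travel": [[0,0,-0.0007],[0,0,-0.0007],[0,0,-0.0007],[0,0,-0.0007],[0,0,-0.0007],[0,0,-0.0007],[0,0,-0.0007],[0,0,-0.0007]], "dr": [[0,0,6],[0,0,12],[0,0,18],[0,0,24],[0,0,30],[0,0,36],[0,0,42],[0,0,48]]}}

```text
time: 3.98
tool_pos: [0.5187, -0.0864, 0.0995]
tool_rot: [-3.141, -0.0, 1.979]
contact_force: [-0.8, 0.5, 3.0]
opening: 0.0257
grip_force: 20.0
```

>>> {"op": "arm_command", "data": {"fingers": [0.6,0.6,0.6,0.6,0.6,0.6,0.6,0.6], "travel": [[0,0,0],[0,0,0],[0,0,0],[0,0,0],[0,0,0],[0,0,0],[0,0,0],[0,0,0]], "dr": [[0,0,6],[0,0,12],[0,0,18],[0,0,24],[0,0,30],[0,0,36],[0,0,42],[0,0,48]]}}

```text
time: 4.65
tool_pos: [0.5181, -0.086, 0.0994]
tool_rot: [-3.139, 0.001, 1.141]
contact_force: [-3.9, 0.5, 4.5]
opening: 0.0254
grip_force: 20.0
```

```bash
python3 -c "
from h import *
go([.519,-.0862,.0985],12);s=observe();print(s['torque'],s['opening'])
c=read_camera('scene');u,v=215,215
cv2.imwrite('pics/s2.png',cv2.resize(c['color'][v-45:v+25,u-45:u+45],None,fx=8,fy=8,interpolation=cv2.INTER_CUBIC))"
```

```text
travel [0.0002 0.0009 0.0009] dr [-0.1  0.1 53.4] pos [ 0.5181 -0.086   0.0994] yaw [-179.9    0.    65.4] F [-3.9  0.5  4.5] t 4.65 q6 0.11964390452607548
[0.11898706 0.59932719 0.00619209] 0.025386332730623466
```

View pics/s2.png

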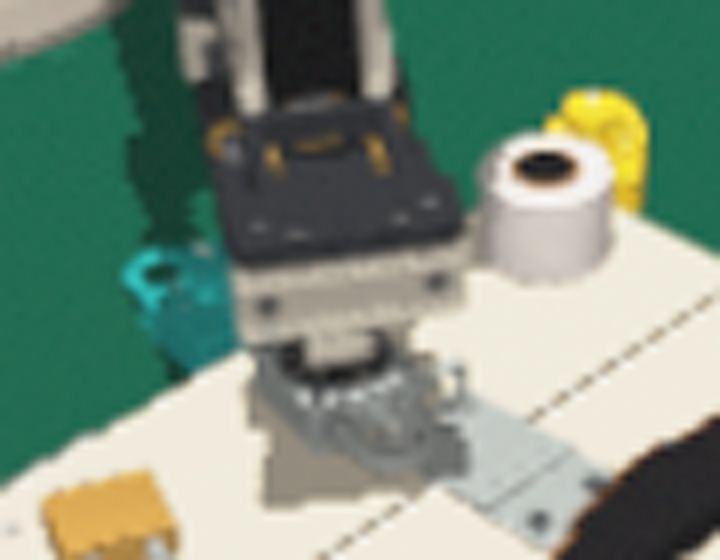

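The picture shows the gripper on the knob at (330,345). The lock seems to have swung clockwise against the staple. I finish the turn, then release and look.

>>> {"op": "arm_command", "data": {"fingers": [0.6,0.6,0.6,0.6,0.6,0.6,0.6,0.6], "travel": [[0,0,0],[0,0,0],[0,0,0],[0,0,0],[0,0,0],[0,0,0],[0,0,0],[0,0,0]], "dr": [[0,0,7],[0,0,14],[0,0,21],[0,0,28],[0,0,35],[0,0,42],[0,0,48],[0,0,54]]}}

```text
time: 5.37
tool_pos: [0.5183, -0.0855, 0.0994]
tool_rot: [-3.14, 0.002, 0.201]
contact_force: [-4.3, 3.7, 5.0]
opening: 0.0253
grip_force: 20.0
```

>>> {"op": "arm_command", "data": {"fingers": [-0.2,-0.2,-0.2,-0.2,-0.2,-0.2,-0.2,-0.2], "travel": [[0,0,0],[0,0,0],[0,0,0],[0,0,0],[0,0,-0.03],[0,0,-0.06],[0,0,-0.09],[0,0,-0.12]], "dr": [[0,0,0],[0,0,0],[0,0,0],[0,0,0],[0,0,0],[0,0,0],[0,0,0],[0,0,0]]}}

```text
time: 6.03
tool_pos: [0.519, -0.0863, 0.2207]
tool_rot: [3.142, 0.0, 0.206]
contact_force: [0.8, -0.2, 0.2]
opening: 0.0552
grip_force: 0.0
```

>>> {"op": "arm_command", "data": {"fingers": [-0.2,-0.2,-0.2,-0.2,-0.2,-0.2], "travel": [[-0.01,0.04,0],[-0.02,0.08,0],[-0.03,0.12,0],[-0.04,0.16,0],[-0.05,0.19,0],[-0.05,0.19,0]], "dr": [[0,0,0],[0,0,0],[0,0,0],[0,0,0],[0,0,0],[0,0,0]]}}

```text
time: 6.53
tool_pos: [0.5075, -0.2884, 0.2189]
tool_rot: [3.139, 0.001, 0.2]
contact_force: [-0.9, 0.3, -0.2]
opening: 0.0553
grip_force: 0.0
```

Run:
```python
from h import *
go([.519,-.0862,.0985],12)
c=read_camera('top'); np.savez('top2.npz',**c); W=cloud(c); D=np.nan_to_num(W[...,2])
q=[.52,-.086]
near=np.hypot(np.nan_to_num(W[...,0])-q[0],np.nan_to_num(W[...,1])-q[1])<.045
for lo,hi in((.085,.097),(.106,.118)):
    k=near&(D>lo)&(D<hi); print(lo,k.sum(),W[k].mean(0),cv2.minAreaRect((W[k][:,:2]*1000).astype('f4')))
cv2.imwrite('pics/lock2.png',rect(.092,c,.13,600,.531,-.0851))
```

```text
travel [ 0.0516 -0.1962  0.1199] dr [ 0.1  0.  -0.5] pos [ 0.5075 -0.2884  0.2189] yaw [179.9   0.   11.5] F [-0.9  0.3 -0.2] t 6.5333 q6 0.7243106724434345
0.085 295 [ 0.52187598 -0.08406985  0.0931535 ] ((529.3197631835938, -80.63793182373047), (56.3989143371582, 66.89927673339844), 89.78252410888672)
0.106 105 [ 0.51971568 -0.08578348  0.11327832] ((519.8360595703125, -86.01068878173828), (23.33198356628418, 25.55295753479004), 88.43668365478516)
```

View pics/lock2.png

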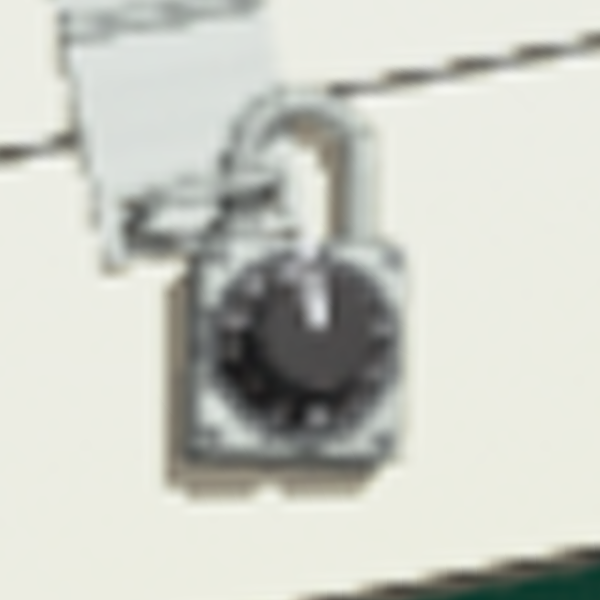

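The new crop shows the lock swung to a yaw of about 0: block edges at x=190 and x=400, bottom edge level at y=460, index near (305,243). The line runs (320,325)→(312,265), about 10° short of the index. I measure the remainder numerically.

Run:
```python
from h import *
c=dict(np.load('top2.npz'))
def dirs(z,x0,y0,r0,r1,th):
    g=cv2.cvtColor(rect(z,c,.06,600,x0,y0),cv2.COLOR_BGR2GRAY); v,u=np.indices(g.shape)
    x=(299.5-v)*.1;y=(299.5-u)*.1;r=np.hypot(x,y); k=(r>r0)&(r<r1)&(x>0)&(g>th)
    w=(g[k]-float(th)); cx,cy=np.average(x[k],weights=w),np.average(y[k],weights=w)
    C=np.cov(np.stack([x[k],y[k]]),aweights=w); e=np.linalg.eigh(C)[1][:,1]
    print(z,k.sum(),'centroid mm',cx,cy,'radial deg',np.degrees(np.arctan2(cy,cx)),'axis deg',np.degrees(np.arctan(e[1]/e[0])))
# disc centre of dark knob
g=cv2.cvtColor(rect(.112,c,.06,600,.52,-.086),cv2.COLOR_BGR2GRAY)
dirs(.112,.5195,-.0860,1,11.5,130)
# block outline yaw: depth band of face (excluding dial)
W=cloud(c);D=np.nan_to_num(W[...,2]);X=np.nan_to_num(W[...,0]);Y=np.nan_to_num(W[...,1])
k=(D>.086)&(D<.099)&(abs(Y+.086)<.035)&(X<.541)&(X>.485); print(cv2.minAreaRect((W[k][:,:2]*1000).astype('f4')),W[k].mean(0))
k0=dict(np.load('top0.npz'))
c=k0; dirs_=None
```

```text
0.112 4451 centroid mm 6.7796582281631945 1.0829888233390585 radial deg 9.075802512211702 axis deg 8.45580938608868
((518.2518920898438, -85.52910614013672), (44.877140045166016, 46.42288589477539), 0.03975030779838562) [ 0.51639924 -0.08463904  0.09422848]
```

The line is about 9° short of the index and the lock yaw is about 0. I regrip the knob and turn about 11° more.

>>> {"op": "arm_command", "data": {"fingers": [-0.2,-0.2,-0.2,-0.2,-0.2,-0.2,-0.2], "travel": [[0.01,-0.04,0],[0.02,-0.08,0],[0.03,-0.12,0],[0.04,-0.16,0],[0.0515,-0.1965,0],[0.0515,-0.1965,0.01],[0.0515,-0.1965,0.04]], "dr": [[0,0,0],[0,0,0],[0,0,0],[0,0,0],[0,0,0],[0,0,0],[0,0,0]]}}

```text
time: 7.17
tool_pos: [0.5218, -0.077, 0.183]
tool_rot: [3.137, -0.008, 0.21]
contact_force: [1.0, -0.9, 0.3]
opening: 0.0553
grip_force: 0.0
```

```bash
python3 -c "
from h import *
go([.519,-.0860,.099],12)"
```

```text
travel [-0.0054  0.0079  0.084 ] dr [ 0.2 -0.5  0.1] pos [ 0.5218 -0.077   0.183 ] yaw [179.8  -0.5  12.1] F [ 1.  -0.9  0.3] t 7.1667 q6 1.0683653473005807
```

>>> {"op": "arm_command", "data": {"fingers": [-0.2,-0.2,-0.2], "travel": [[0,0.005,0.02],[0,0.005,0.04],[0,0.005,0.04]], "dr": [[0,0,0],[0,0,0],[0,0,0]]}}

```text
time: 7.42
tool_pos: [0.5178, -0.0831, 0.1358]
tool_rot: [-3.138, 0.006, 0.206]
contact_force: [-0.6, -1.0, -0.3]
opening: 0.0553
grip_force: 0.0
```

```bash
python3 -c "
from h import *
go([.519,-.0860,.099],12)"
```

```text
travel [0.0008 0.0032 0.0368] dr [-0.2  0.4 -0.2] pos [ 0.5178 -0.0831  0.1358] yaw [-179.8    0.4   11.8] F [-0.6 -1.  -0.3] t 7.4167 q6 1.0598167591198686
```

>>> {"op": "arm_command", "data": {"fingers": [-0.2,-0.2,-0.2,-0.2], "travel": [[0,0.002,0.015],[0,0.002,0.03],[0,0.002,0.0385],[0,0.002,0.0385]], "dr": [[0,0,0],[0,0,0],[0,0,0],[0,0,0]]}}

```text
time: 7.75
tool_pos: [0.5199, -0.086, 0.1001]
tool_rot: [-3.14, 0.002, 0.204]
contact_force: [-1.3, 0.2, 0.7]
opening: 0.0551
grip_force: 0.0
```

>>> {"op": "arm_command", "data": {"fingers": [0.6,0.6,0.6,0.6,0.6,0.6,0.6,0.6], "travel": [[0,0,0],[0,0,0],[0,0,0],[0,0,0],[0,0,0],[0,0,0],[0,0,0],[0,0,0]], "dr": [[0,0,0],[0,0,0],[0,0,0],[0,0,0],[0,0,0],[0,0,0],[0,0,0],[0,0,0]]}}

```text
time: 8.42
tool_pos: [0.5209, -0.0863, 0.1015]
tool_rot: [3.141, -0.001, 0.204]
contact_force: [-0.7, 2.3, 6.1]
opening: 0.0251
grip_force: 20.0
```

>>> {"op": "arm_command", "data": {"fingers": [0.6,0.6,0.6,0.6,0.6], "travel": [[0,0,0],[0,0,0],[0,0,0],[0,0,0],[0,0,0]], "dr": [[0,0,3],[0,0,6],[0,0,9],[0,0,11],[0,0,11]]}}

```text
time: 8.83
tool_pos: [0.5209, -0.0865, 0.1015]
tool_rot: [3.141, -0.001, 0.01]
contact_force: [-1.7, 2.1, 6.1]
opening: 0.0251
grip_force: 20.0
```

>>> {"op": "arm_command", "data": {"fingers": [-0.2,-0.2,-0.2,-0.2,-0.2,-0.2,-0.2,-0.2], "travel": [[0,0,0],[0,0,0],[0,0,0],[0,0,0],[0,0,-0.03],[0,0,-0.06],[0,0,-0.06],[0,0,-0.06]], "dr": [[0,0,0],[0,0,0],[0,0,0],[0,0,0],[0,0,0],[0,0,0],[0,0,0],[0,0,0]]}}

```text
time: 9.5
tool_pos: [0.5217, -0.0867, 0.1624]
tool_rot: [3.14, -0.003, 0.012]
contact_force: [-0.6, 0.2, -0.8]
opening: 0.0552
grip_force: 0.0
```

>>> {"op": "arm_command", "data": {"fingers": [-0.2,-0.2,-0.2,-0.2,-0.2,-0.2,-0.2,-0.2], "travel": [[0,0.03,0],[0,0.07,0],[0,0.11,0],[0,0.15,0],[0,0.18,0],[0,0.19,0],[0,0.19,0],[0,0.19,0]], "dr": [[0,0,0],[0,0,0],[0,0,0],[0,0,0],[0,0,0],[0,0,0],[0,0,0],[0,0,0]]}}

```text
time: 10.17
tool_pos: [0.5223, -0.2756, 0.1597]
tool_rot: [-3.14, 0.002, 0.011]
contact_force: [0.4, 0.4, 0.5]
opening: 0.0554
grip_force: 0.0
```

Run:
```python
from h import *
go([.519,-.0862,.16],0)
c=read_camera('top'); np.savez('top3.npz',**c)
cv2.imwrite('pics/lock3.png',rect(.092,c,.13,600,.531,-.0851))
```

```text
travel [-1.300e-03 -1.895e-01  1.000e-04] dr [-0.1  0.1  0.6] pos [ 0.5223 -0.2756  0.1597] yaw [-1.799e+02  1.000e-01  6.000e-01] F [0.4 0.4 0.5] t 10.1667 q6 0.9442764601174353
```

View pics/lock3.png

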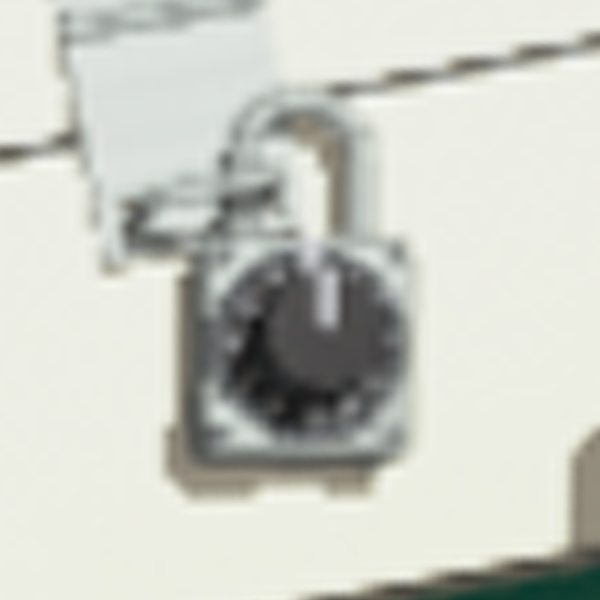

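The line now runs straight up, (326,325)→(318,250), to the index near (312,243), so the dial is home. The lock centre is at about (0.521,-0.087) with a yaw of about 0. The seam and strap put the staple near (0.555,-0.067), so turning the block to 10.8° sets it at lock (37,14). Next I grip the block sides.

>>> {"op": "arm_command", "data": {"fingers": [-0.25,-0.25,-0.25,-0.25,-0.25,-0.25,-0.25,-0.25], "travel": [[-0.001,-0.04,0],[-0.002,-0.08,0],[-0.003,-0.12,0],[-0.004,-0.16,0],[-0.005,-0.1885,0],[-0.0053,-0.1885,0],[-0.0053,-0.1885,0.02],[-0.0053,-0.1885,0.03]], "dr": [[0,0,0],[0,0,0],[0,0,0],[0,0,0],[0,0,0],[0,0,0],[0,0,0],[0,0,0]]}}

```text
time: 10.88
tool_pos: [0.5148, -0.0859, 0.1302]
tool_rot: [-3.141, 0.001, 0.015]
contact_force: [-1.2, 0.4, -0.6]
opening: 0.0572
grip_force: 0.0
```

>>> {"op": "arm_command", "data": {"fingers": [-0.25,-0.25], "travel": [[0,0,0],[0,0,0]], "dr": [[0,0,0],[0,0,0]]}}

```text
time: 11.05
tool_pos: [0.5149, -0.0876, 0.1305]
tool_rot: [-3.141, 0.002, 0.012]
contact_force: [-0.3, -0.1, 0.3]
opening: 0.0579
grip_force: 0.0
```

```bash
python3 -c "
from h import *
go([.515,-.087,.074],0)"
```

```text
travel [ 0.0002 -0.0006  0.0565] dr [-0.   0.1  0.7] pos [ 0.5149 -0.0876  0.1305] yaw [-1.8e+02  1.0e-01  7.0e-01] F [-0.3 -0.1  0.3] t 11.05 q6 1.2435035269806434
```

>>> {"op": "arm_command", "data": {"fingers": [-0.25,-0.25,-0.25,-0.25,-0.25,-0.25], "travel": [[0,0,0.02],[0,0,0.035],[0,0,0.045],[0,0,0.052],[0,0,0.056],[0,0,0.056]], "dr": [[0,0,0],[0,0,0],[0,0,0],[0,0,0],[0,0,0],[0,0,0]]}}

```text
time: 11.55
tool_pos: [0.5153, -0.0881, 0.0747]
tool_rot: [-3.141, 0.001, 0.011]
contact_force: [-0.1, 0.3, -0.3]
opening: 0.0572
grip_force: 0.0
```

>>> {"op": "arm_command", "data": {"fingers": [0.3,0.3,0.3,0.3,0.3,0.3], "travel": [[0,0,0],[0,0,0],[0,0,0],[0,0,0],[0,0,0],[0,0,0]], "dr": [[0,0,0],[0,0,0],[0,0,0],[0,0,0],[0,0,0],[0,0,0]], "squeeze": 30}}

```text
time: 12.05
tool_pos: [0.5158, -0.088, 0.0756]
tool_rot: [3.141, -0.001, 0.012]
contact_force: [-1.4, 1.1, 6.4]
opening: 0.0455
grip_force: 30.0
```

>>> {"op": "arm_command", "data": {"fingers": [0.3,0.3,0.3,0.3,0.3], "travel": [[0,0,0],[0,0,0],[0,0,0],[0,0,0],[0,0,0]], "dr": [[0,0,-3],[0,0,-6],[0,0,-8],[0,0,-10],[0,0,-10]]}}

```text
time: 12.47
tool_pos: [0.5165, -0.0883, 0.0757]
tool_rot: [3.14, -0.002, 0.187]
contact_force: [1.0, 0.8, 5.2]
opening: 0.0458
grip_force: 30.0
```

>>> {"op": "arm_command", "data": {"fingers": [0.3,0.3,0.3,0.3,0.3,0.3], "travel": [[-0.003,0,0],[-0.006,0,0],[-0.009,0,0],[-0.012,0,0],[-0.015,0,0],[-0.017,0,0]], "dr": [[0,0,0],[0,0,0],[0,0,0],[0,0,0],[0,0,0],[0,0,0]]}}

```text
time: 12.97
tool_pos: [0.5001, -0.0914, 0.0757]
tool_rot: [3.14, -0.004, 0.185]
contact_force: [6.7, 1.6, 1.9]
opening: 0.0459
grip_force: 30.0
```

>>> {"op": "arm_command", "data": {"fingers": [0.3,0.3,0.3,0.3,0.3,0.3,0.3], "travel": [[-0.003,0,0],[-0.006,0,0],[-0.009,0,0],[-0.012,0,0],[-0.015,0,0],[-0.018,0,0],[-0.018,0,0]], "dr": [[0,0,0],[0,0,0],[0,0,0],[0,0,0],[0,0,0],[0,0,0],[0,0,0]]}}

```text
time: 13.55
tool_pos: [0.4822, -0.0949, 0.0757]
tool_rot: [3.14, -0.004, 0.185]
contact_force: [5.2, 0.0, 5.0]
opening: 0.0457
grip_force: 30.0
```

>>> {"op": "arm_command", "data": {"fingers": [0.3,0.3,0.3], "travel": [[-0.001,0,0],[-0.002,0,0],[-0.002,0,0]], "dr": [[0,0,0],[0,0,0],[0,0,0]]}}

```text
time: 13.8
tool_pos: [0.4806, -0.0952, 0.0757]
tool_rot: [3.14, -0.004, 0.185]
contact_force: [7.4, 1.2, 3.0]
opening: 0.0458
grip_force: 30.0
```

>>> {"op": "arm_command", "data": {"fingers": [0.3,0.3,0.3], "travel": [[-0.001,0,0],[-0.0015,0,0],[-0.0015,0,0]], "dr": [[0,0,0],[0,0,0],[0,0,0]]}}

```text
time: 14.05
tool_pos: [0.4792, -0.0955, 0.0757]
tool_rot: [3.14, -0.004, 0.185]
contact_force: [7.0, 1.7, 3.1]
opening: 0.0459
grip_force: 30.0
```

>>> {"op": "arm_command", "data": {"fingers": [0.3,0.3,0.3], "travel": [[-0.001,0,0],[-0.0015,0,0],[-0.0015,0,0]], "dr": [[0,0,0],[0,0,0],[0,0,0]]}}

```text
time: 14.3
tool_pos: [0.4777, -0.0958, 0.0757]
tool_rot: [3.14, -0.004, 0.185]
contact_force: [6.7, 1.3, 3.5]
opening: 0.0456
grip_force: 30.0
```

>>> {"op": "arm_command", "data": {"fingers": [0.3,0.3,0.3], "travel": [[-0.001,0,0],[-0.0012,0,0],[-0.0012,0,0]], "dr": [[0,0,0],[0,0,0],[0,0,0]]}}

```text
time: 14.55
tool_pos: [0.477, -0.0959, 0.0757]
tool_rot: [3.14, -0.005, 0.185]
contact_force: [8.7, 2.2, 2.5]
opening: 0.0457
grip_force: 30.0
```

>>> {"op": "arm_command", "data": {"fingers": [0.3,0.3,0.3], "travel": [[-0.0005,0,0],[-0.001,0,0],[-0.001,0,0]], "dr": [[0,0,0],[0,0,0],[0,0,0]]}}

```text
time: 14.8
tool_pos: [0.4769, -0.096, 0.0757]
tool_rot: [3.139, -0.007, 0.185]
contact_force: [12.0, 3.1, -1.1]
opening: 0.0456
grip_force: 30.0
```

Run:
```python
from h import *
go([.48,-.09,.0757],10.6)
c=read_camera('scene'); np.savez('scene4.npz',**c)
u,v=212,210
cv2.imwrite('pics/s4.png',cv2.resize(c['color'][v-25:v+35,u-40:u+40],None,fx=9,fy=9,interpolation=cv2.INTER_CUBIC))
```

```text
travel [ 0.0042 -0.0053  0.    ] dr [ 0.1 -0.4 -0. ] pos [ 0.4769 -0.096   0.0757] yaw [179.9  -0.4  10.6] F [12.   3.1 -1.1] t 14.8 q6 1.0271621508347044
```

View pics/s4.png

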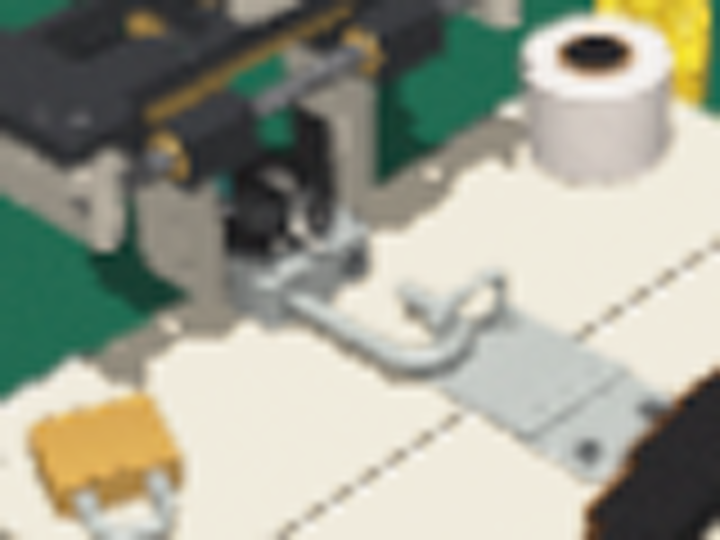

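The picture shows the shackle fully out, with its bend at (440,360) against the staple at (490,290). The short leg tip at (410,290) is clear of the block, and the dial line faces the shackle. The force rose to 12 N at the hard stop with no further travel, so it is fully open. Now moving forward to bring the gap onto the staple.

>>> {"op": "arm_command", "data": {"fingers": [0.3,0.3,0.3,0.3,0.3,0.3,0.3,0.3], "travel": [[0.002,0,0],[0.005,0,0],[0.008,0,0],[0.011,0,0],[0.014,0,0],[0.017,0,0],[0.02,0,0],[0.02,0,0]], "dr": [[0,0,0],[0,0,0],[0,0,0],[0,0,0],[0,0,0],[0,0,0],[0,0,0],[0,0,0]]}}

```text
time: 15.52
tool_pos: [0.4916, -0.0923, 0.0756]
tool_rot: [-3.141, 0.004, 0.186]
contact_force: [-8.0, -0.4, 14.9]
opening: 0.0457
grip_force: 30.0
```

>>> {"op": "arm_command", "data": {"fingers": [0.3,0.3,0.3,0.3,0.3,0.3,0.3,0.3], "travel": [[0.003,0,0],[0.006,0,0],[0.009,0,0],[0.012,0,0],[0.015,0,0],[0.0175,0,0],[0.0185,0,0],[0.0185,0,0]], "dr": [[0,0,0],[0,0,0],[0,0,0],[0,0,0],[0,0,0],[0,0,0],[0,0,0],[0,0,0]]}}

```text
time: 16.18
tool_pos: [0.5094, -0.0889, 0.0756]
tool_rot: [-3.141, 0.004, 0.186]
contact_force: [-6.9, -1.3, 14.8]
opening: 0.0457
grip_force: 30.0
```

Run:
```python
from h import *
go([.48,-.09,.0757],10.6)
c=read_camera('scene'); np.savez('scene5.npz',**c)
u,v=212,210
cv2.imwrite('pics/s5.png',cv2.resize(c['color'][v-25:v+35,u-40:u+40],None,fx=9,fy=9,interpolation=cv2.INTER_CUBIC))
```

```text
travel [-0.0291 -0.0044  0.    ] dr [-0.   0.3  0.1] pos [ 0.5094 -0.0889  0.0756] yaw [-180.     0.3   10.7] F [-6.9 -1.3 14.8] t 16.1833 q6 1.0661615897416419
```

View pics/s5.png

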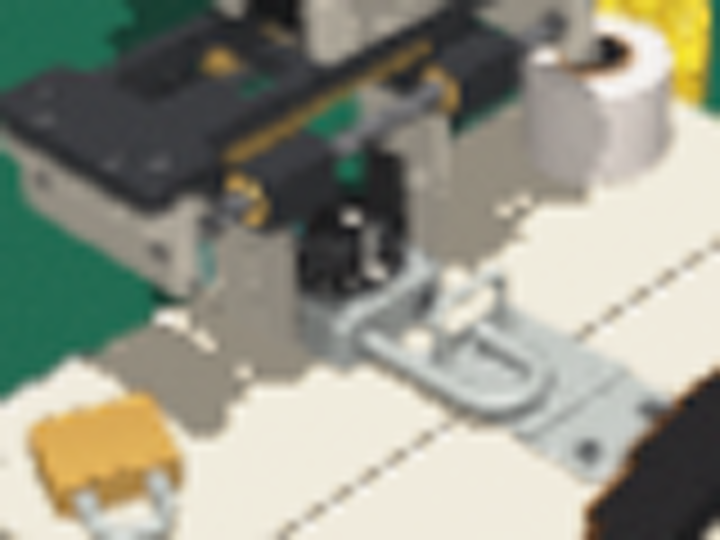

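The picture shows the gap nearly over the staple, whose bar is at (470,300). The lock has advanced 33 mm of the 37.5 needed, and the shackle is still out. I advance 4.5 mm more and ease the downward push.

>>> {"op": "arm_command", "data": {"fingers": [0.3,0.3,0.3,0.3], "travel": [[0,0,-0.0008],[0.002,0,-0.0008],[0.0042,0,-0.0008],[0.0042,0,-0.0008]], "dr": [[0,0,0],[0,0,0],[0,0,0],[0,0,0]]}}

```text
time: 16.57
tool_pos: [0.5147, -0.0879, 0.0757]
tool_rot: [-3.141, 0.003, 0.186]
contact_force: [-4.2, -1.5, 6.8]
opening: 0.0457
grip_force: 30.0
```

>>> {"op": "arm_command", "data": {"fingers": [0.3,0.3,0.3,0.3,0.3,0.3], "travel": [[-0.001,0,0],[-0.001,0,-0.002],[-0.001,0,-0.005],[-0.001,0,-0.008],[-0.001,0,-0.011],[-0.001,0,-0.011]], "dr": [[0,0,0],[0,0,0],[0,0,0],[0,0,0],[0,0,0],[0,0,0]]}}

```text
time: 17.07
tool_pos: [0.5151, -0.0882, 0.0872]
tool_rot: [3.141, -0.0, 0.186]
contact_force: [0.0, 0.6, -3.0]
opening: 0.0457
grip_force: 30.0
```

>>> {"op": "arm_command", "data": {"fingers": [0.3,0.3,0.3,0.3,0.3,0.3,0.3,0.3], "travel": [[0,0,-0.005],[0,0,-0.01],[0,0,-0.015],[0,0,-0.02],[0,0,-0.03],[0,0,-0.045],[0,0,-0.06],[0,0,-0.06]], "dr": [[0,0,0],[0,0,0],[0,0,0],[0,0,0],[0,0,0],[0,0,0],[0,0,0],[0,0,0]]}}

```text
time: 17.73
tool_pos: [0.5167, -0.0886, 0.1503]
tool_rot: [3.139, -0.005, 0.186]
contact_force: [1.4, 0.7, -3.2]
opening: 0.0458
grip_force: 30.0
```

>>> {"op": "arm_command", "data": {"fingers": [0.3,0.3,0.3,0.3,0.3,0.3,0.3,0.3], "travel": [[0,0,-0.015],[0,0,-0.03],[0,0,-0.045],[0,0,-0.055],[0,0,-0.065],[0,0,-0.07],[0,0,-0.07],[0,0,-0.07]], "dr": [[0,0,0],[0,0,0],[0,0,0],[0,0,0],[0,0,0],[0,0,0],[0,0,0],[0,0,0]]}}

```text
time: 18.4
tool_pos: [0.5148, -0.088, 0.2164]
tool_rot: [-3.141, 0.0, 0.186]
contact_force: [0.5, 0.1, -3.7]
opening: 0.0456
grip_force: 30.0
```

>>> {"op": "arm_command", "data": {"fingers": [0.3,0.3,0.3,0.3,0.3,0.3,0.3,0.3], "travel": [[0,0,0],[0,0,0],[0,0,0],[0,0,0],[0,0,0],[0,0,0],[0,0,0],[0,0,0]], "dr": [[0,0,0],[0,0,0],[0,0,0],[0,0,0],[0,0,0],[0,0,0],[0,0,0],[0,0,0]]}}

```text
time: 19.07
tool_pos: [0.515, -0.0881, 0.2168]
tool_rot: [3.141, -0.0, 0.186]
contact_force: [0.7, -0.3, -3.2]
opening: 0.0459
grip_force: 30.0
```

Run:
```python
from h import *
go([.48,-.09,.0757],10.6); print(np.abs(observe()['qvel']).max())
c=read_camera('scene'); W=cloud(c)
u,v=212,190
cv2.imwrite('pics/s6.png',cv2.resize(c['color'][v-55:v+55,u-65:u+65],None,fx=5,fy=5,interpolation=cv2.INTER_CUBIC))
```

```text
travel [-0.0347 -0.0046  0.1411] dr [ 0.  -0.   0.1] pos [ 0.515  -0.0881  0.2168] yaw [180.   -0.   10.7] F [ 0.7 -0.3 -3.2] t 19.0667 q6 1.0685146839675101
0.001666778852543748
```

View pics/s6.png

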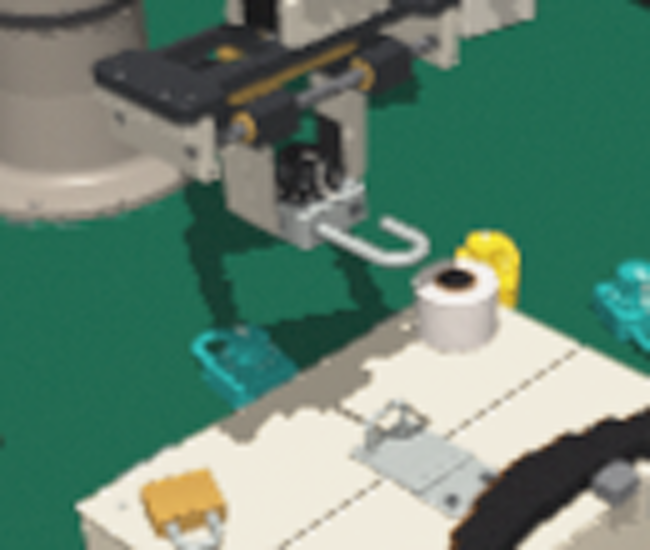

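The picture shows the lock held level at (325,215), shackle open at (400,245), the staple empty at (395,420), and the bystanders in place. The underside is at about z=0.21 m, 14 cm above the case top. I hand in now.

```bash
python3 -c "
from cell import *
print(hand_in())"
```

```text
the job is handed in; nothing more can be done
None
```

The padlock was dialled to zero, pulled fully open and lifted off the staple; it was handed in at 19 s, held still and level in the gripper about 14 cm above the case top, with the other things on the case and bench looking undisturbed in the last picture.

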